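Unclip the open tote from the top of the case stack

ROBOT

A 6-joint arm with a two-finger parallel gripper is mounted at the origin on a cart in front of the work surface, level with it; the furniture and walls round the work are solid. World frame = base frame: x ahead of the robot, y to its left, z up, the work surface at z = 0. Lengths are in mm, angles in rad, forces in N, time in s.
With the tool pointing down it reaches from about 325 to 900 mm from the base axis. Payload 6.1 kg.
Tool frame: the origin (TCP) lies on the front face of the gripper's body, between the roots of the fingers; the fingertips stand 70 mm ahead of it and the grasp point (between the pads) lies grip_point_offset ahead of it (grip_point_offset is the distance from the TCP to the grasp point, in mm); x points along the fingers, z is the direction in which the jaws open and shut, and the axes are right-handed (so a half turn about x gives the same grasp; the last joint's range is limited). The gripper opens to 87 mm and grips with 3 to 60 N. Pads are 19 mm wide; open, the fingers measure 117 mm over their backs; the gripper's body (75 mm by 190 mm) begins 51 mm behind the grasp point.
Start: joints at [-1.416, 0.22, 1.526, -0, 1.395, -0.126], TCP at [173.196, -600.516, 292.238] pointing down, gripper open.
Joint ranges: [-2.98, 2.98], [-0.91, 2.08], [0.09, 2.57], [-1.24, 4.39], [0.2, 2.65], [-2.68, 2.68]. Speed limits (rad/s): [2.57, 2.57, 3.01, 3.14, 3.14, 3.14].

INTERFACE

Orientations are given as a 3x3 rotation matrix whose columns are the frame's x, y, z axes.
In Python, from workcell import * gives the robot as it stands.
- The arm moves only by the shell command python3 -m pendant 'ROWS' [FORCE]. ROWS is JSON, a list of rows, each a list of 3 entries, a list of its own where there are three numbers: the turn, a rotation vector about the world's x, y, z in degrees, then the shift along the world's x, y, z in m, then the opening, from 0 (shut) to 1 (fully open). In form: [[[wx, wy, wz], [dx, dy, dz], fingers], ...]. A call has exactly 5 rows; each row shifts and turns the commanded pose from where the row before left it; what a row does not reach is not made up. A row lasts 1/8 s, in which the tool goes at most 62.5 mm and 10.7 degrees, less where a joint would pass 70% of its speed; a pose out of reach is approached as far as the arm can. A call is refused whole if a number of a shift passes 0.0625 or a number of a turn 10.7, either way. A call with a gripper value outside its range is refused whole. The fingers move at their own pace and stop on an object; FORCE is the grip in N (left out, the last holds). Time passes only in rows, so rows that do not move let the fingers close, or fill a call up. It gives the time, the measured TCP pose, the force and the opening at its end, in the units of the state.
- read_state(): the state, without advancing time (a new reading comes with each control period).
- get_image(name): name is "scene" or "top"; returns the picture (400x640x3 uint8, red, green, blue); there is no depth.
- camera_info(name): a dict with "mtx" (3x3 intrinsics, pixels), "k1" (the pictures are not rectified: a ray, as slopes to the right and down, at radius r is drawn at 1 + k1 r^2 times it, then the intrinsics apply), "xyz" and "orientation" of the camera in the world. Camera axes: x right, y up, looking along -z (the intrinsics and any distortion apply to the point x, -y, -z); pixel columns grow to the right and rows downward; lengths in mm; the calibration is good to about 2 mm. A picture is of the moment at which its call begins. camera_info takes no time and is no camera call.
- sign_off(): hands the job in, once; it reports no verdict.
The state is a dict: "t": time; "joint_positions": joint angles; "dq": joint speeds; "joint_efforts": joint torques, N m; "ee_pos": TCP position; "tool_rot": TCP orientation; "ft_force": force on the tool from outside, world axes, zero at the start; "wrist_torque": the same for the moment, N m; "opening": opening from 0.0 (shut) to 1.0 (fully open).
Only numpy, scipy, OpenCV 4.12 (cv2) and the standard library are available. Lean on these libraries where they do the work, as an engineer would, in place of code of your own. Each camera call takes 0.05 s, during which the arm holds its last target. There are 200 camera calls.

TASK

I need to get into the organiser cases, so take the open tote off the top of the stack: hook its front latch paddle and draw it forward until the tote has slid right up to its stop and off its cleats, without dragging the cases along, then lift it off by the handle. Set it down gently, flat, in the middle of the plywood board with its fittings still in it, and leave the cases and the other things on the bench where they are.

Things in the scene. Friction and masses are not known exactly. Their poses are not given: they have to be found in the camera images.
- cases: Foot of the pile: two shallow organiser cases (black tubs, grey lids, 196 x 136 mm) clipped one on the other, 100 mm high together, 4.5 kg, loose on the bench (some 25 N drags them). Origin: centre of the underside; x points from front to back, z up. On the deck (z = 100 mm) stand four T-shaped cleats, two a side, and a 5 mm high latch keeper near the front.
- tote: Open grey plastic tote clipped on the cases, 190 x 130 mm, 0.55 kg empty. Origin: centre of its flat underside; axes parallel to the cases' at the start. Bin: x -51 to 95 mm, |y| to 65, inner floor z 18, rim z 67. Before the bin (x -95 to -51) two 28 mm high cheeks (|y| 24 to 65) flank the latch.
- tote_slot (a point): Middle of the tote's underside (its origin), where lips sit under the heads of the cleats: while home (as at the start) the tote cannot be lifted. It must first slide some 3 to 4 cm to its own -x; the lips clear the cleats only in the last few mm before a hard stop ends the slide, which is felt as a sudden rise of the pull. There it lifts straight up.
- tote_grip (a point): Centre of the tote's handle grip, at (22, 0, 119) mm in the tote's frame: a black bar 66 mm long along the tote's x, 18 mm wide (y) and 24 mm high (z 107 to 131 mm), carried by two steel rods that slope down to the bin's front and back walls.
- latch (a joint): Spring latch, a crank hinged about the tote's y at (-84, 0, 9) mm in the tote's frame. 0 = shut (paddle upright), 0.45 rad = paddle leaning forward (top to the tote's -x) as far as it goes. Above about 0.3 rad its tooth clears the keeper and the tote can slide to its -x; let go, it springs shut. It takes about 3 to 5 N at mid-paddle.
- latch_pull (a point): Middle of the rolled top edge of the latch paddle, at (-84, 0, 76) mm in the tote's frame while shut (roll 10 mm thick, top at z 81). The black paddle is 64 mm wide (y), 6 mm thick, z 37 to 81 mm. Behind it, up to the bin's front wall, is a gap 30 mm long in x (-81 to -51), free from above down to z 30 mm, in which fingers can hook it.
- elbow: Dark iron pipe elbow, 51 x 51 x 34 mm, 0.16 kg, lying loose in the tote's right compartment (the tote's -y side). Origin: centre of the underside.
- lever: Flat, pale cast valve lever, 104 mm long, 24 mm wide, 11 mm thick, lying loose in the tote's left compartment (the tote's +y side). Origin: centre of the underside, length along its own y.
- board: Plywood board lying flat on the bench, fixed, 300 (x) x 250 (y) x 12 mm. Origin: centre of the underside; its top is 12 mm above.
- tin: Bystander: tin of thread compound, 65 mm in diameter, 62 mm high, standing beside the pile. Origin: centre of the underside.
- tape: Bystander: roll of black tape lying flat, 55 mm in diameter, 19 mm high. Origin: centre of the underside.
Mind the look-alikes: they are no part of the job. Leave any blue look-alike of the lever alone.

How it is judged (in metres and radians):
On the way, in this order (a step that is already met when the one before it is completed fails the run):
1. the tote is drawn forward at least 25 mm, still lying on the cases (x of tote in the frame of cases below -0.025 m and z of tote in the frame of cases below 0.108 m), for 0.1 s.
2. the tote is lifted clear, at least 30 mm above the cases (z of tote in the frame of cases above 0.13 m), for 0.1 s.
At the end, for the whole second after the job is handed in: The tote stands flat (within 3 degrees) and at rest on the plywood board, its origin within 50 mm of the board's centre, with the elbow and the lever lying in it; the cases are within 15 mm, and the tin and the tape within 30 mm, of where they were (horizontal distance between tote and board below 0.05 m and z of tote in the frame of board between 0.008 and 0.016 m and angle between tote's own z axis and vertical below 0.05 rad and linear speed of tote below 0.02 m/s and angular speed of tote below 0.1 rad/s and distance of cases from where it was at the start of the episode below 0.015 m and x of elbow in the frame of tote between -0.05 and 0.095 m and y of elbow in the frame of tote between -0.065 and 0.065 m and z of elbow in the frame of tote between 0.008 and 0.06 m and x of lever in the frame of tote between -0.05 and 0.095 m and y of lever in the frame of tote between -0.065 and 0.065 m and z of lever in the frame of tote between 0.008 and 0.06 m and distance of each of tin, tape from where it was at the start of the episode below 0.03 m); the robot touches nothing.
It fails at once if the lower cases are dragged or knocked more than 15 mm, or tipped (distance of cases from where it was at the start of the episode above 0.015 m or angle between cases's own z axis and vertical above 0.15 rad).
It fails at once if a fitting falls out of the tote (distance between any of elbow, lever and tote above 0.125 m).
It fails at once if the tote is dropped or slammed down (moves faster than 0.4 m/s while over the board and less than 33 mm above it) (horizontal distance between tote and board below 0.15 m and z of tote in the frame of board below 0.045 m and linear speed of tote above 0.4 m/s).
It fails at once if the tin or the tape is moved more than 30 mm (distance of any of tin, tape from where it was at the start of the episode above 0.03 m).
It also fails if it takes over 58 s, if anything falls off the work surface, if the arm or the gripper's body presses on something with over 40 N, if the wrist force passes 120 N, or if a joint passes its speed limit or range.

## Working session

There is one attempt and no reset: what is moved stays moved. The work goes in short steps, Python scripts to look and compute and a shell command to move; the robot and the scene stay as the last step left them, time stands still between calls to the robot, and variables do not carry over. Pictures are saved under pics/ and viewed, about 8 in all and at most 12, crops included, and the job is handed in when it is done.

```bash
mkdir -p pics; ls; python3 - <<'E'
from workcell import *
import cv2
try: print(grip_point_offset)
except Exception as e: print(e)
s=read_state(); print(s)
for n in("scene","top"):
    print(n,camera_info(n)); cv2.imwrite(f"pics/{n}0.png",get_image(n)[:,:,::-1])
E
```

```text
pics
51.0
{'t': 0.0, 'joint_positions': array([-1.41610367e+00,  2.21229762e-01,  1.52758877e+00,  7.00982565e-06,
        1.39465972e+00, -1.26085065e-01]), 'dq': array([ 0.00046116, -0.00013452, -0.00051147,  0.00111388,  0.00084641,
       -0.00079434]), 'joint_efforts': array([ 1.73470045e-03, -4.94610858e+01, -3.87379825e+01,  6.97104377e-02,
        5.69957017e-02, -1.53055653e-04]), 'ee_pos': array([ 173.12402867, -600.0584224 ,  291.1466771 ]), 'tool_rot': array([[-2.83707483e-04,  9.60840598e-01,  2.77101543e-01],
       [ 1.86414680e-03,  2.77101581e-01, -9.60838820e-01],
       [-9.99998222e-01,  2.43960791e-04, -1.86976372e-03]]), 'ft_force': array([-0.21933276, -0.48312156,  0.66071993]), 'wrist_torque': array([-0.00125438, -0.02854602,  0.00881169]), 'opening': 1.0003390381737394}
scene {'mtx': array([[457.99267387,   0.        , 304.43317657],
       [  0.        , 457.99267387, 196.7890783 ],
       [  0.        ,   0.        ,   1.        ]]), 'k1': -0.03838742405800983, 'xyz': array([ -29.28361983,  647.90840623, 1030.83315407]), 'orientation': array([[-0.77917779,  0.44263937, -0.44379314],
       [-0.62652841, -0.57095765,  0.53053701],
       [-0.01855052,  0.69143167,  0.72220366]])}
top {'mtx': array([[388.62016471,   0.        , 318.87728583],
       [  0.        , 388.62016471, 201.48397193],
       [  0.        ,   0.        ,   1.        ]]), 'k1': -0.04222888628960195, 'xyz': array([ 427.75035133,    8.21912046, 1314.36361877]), 'orientation': array([[ 0.0034641 ,  0.99589864, -0.0904096 ],
       [-0.99999197,  0.00363227,  0.00169558],
       [ 0.00201702,  0.090403  ,  0.99590322]])}
```

View pics/top0.png

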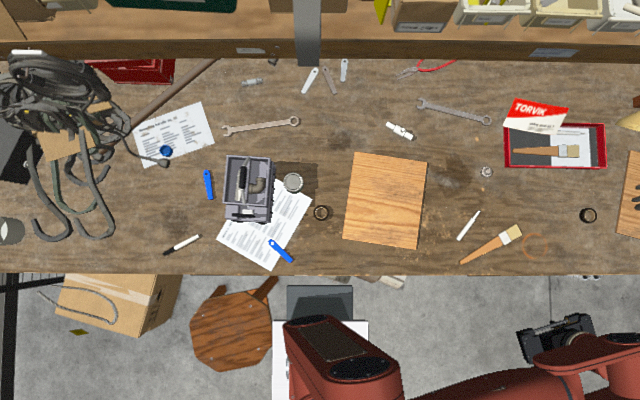

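View pics/scene0.png

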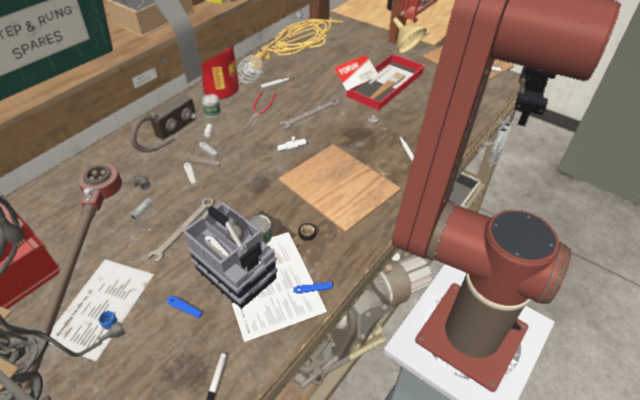

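The top view shows the tote at about (248,188), its paddle toward the robot at about (250,212), the tin at (293,182), tape at (320,213) and board centred near (385,200). I'll zoom on the pile in both views.

```bash
python3 - <<'E'
import cv2,numpy as np
a=cv2.imread("pics/top0.png")[145:235,215:295];b=cv2.imread("pics/scene0.png")[190:310,175:285]
a=cv2.resize(a,(400,450),interpolation=cv2.INTER_CUBIC);b=cv2.resize(b,(400,436),interpolation=cv2.INTER_CUBIC)
o=np.zeros((450,800,3),np.uint8);o[:,:400]=a;o[:436,400:]=b
cv2.imwrite("pics/z0.png",o)
E
```

```text
(no output)
```

View pics/z0.png

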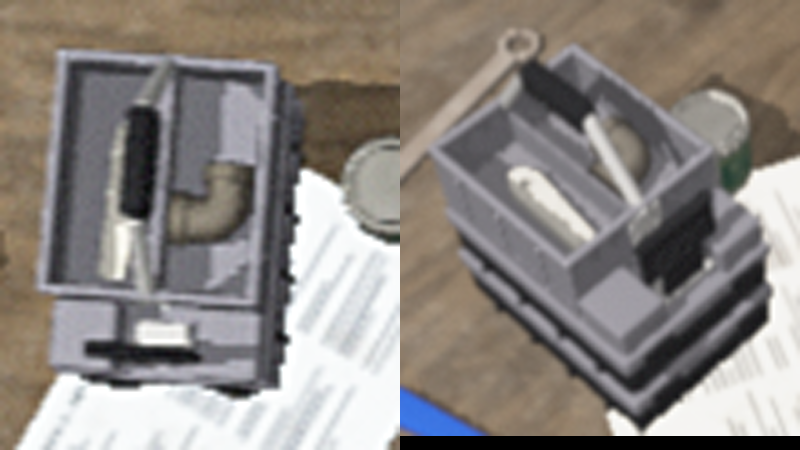

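The left crop shows the rim corners at about (58,50), (280,58), (268,303), (40,290), the paddle roll from (85,348) to (200,352), and the black handle bar from (145,105) to (133,217). Next I'll cast rays through these.

```bash
cat > h.py <<'E'
import cv2,numpy as np
from workcell import *
def ray(n,uv):
    c=camera_info(n);k=np.array([c["k1"],0,0,0,0])
    p=cv2.undistortPoints(np.array(uv,float).reshape(-1,1,2),c["mtx"],k).reshape(-1,2)
    d=np.c_[p[:,0],-p[:,1],-np.ones(len(p))]@np.array(c["orientation"]).T
    return np.array(c["xyz"]),d
def plane(n,uv,z):
    o,d=ray(n,uv); return o+d*((z-o[2])/d[:,2])[:,None]
E
python3 - <<'E'
from h import *
np.set_printoptions(precision=1,suppress=True)
a=lambda l:[(215+(x+.5)/5-.5,145+(y+.5)/5-.5) for x,y in l]
b=lambda l:[(175+(x-400)*110/400,190+y*120/436) for x,y in l]
r=plane("top",a([(62,54),(278,62),(264,299),(42,289)]),167)
print("rim",r,"ctr",r.mean(0));
for i in range(4): print(np.linalg.norm(r[i]-r[i-1]),end=" ")
d=r[0]+r[1]-r[2]-r[3];th=np.arctan2(d[1],d[0]);e=r[0]+r[3]-r[1]-r[2]; print("yaw",np.degrees(th),np.degrees(np.arctan2(-e[0],e[1])))
t=r.mean(0)[:2]-22*np.array([np.cos(th),np.sin(th)]);print("tote",t)
p=plane("top",a([(85,346),(200,350)]),178);print("paddle",p,np.linalg.norm(p[0]-p[1]))
h=plane("top",a([(145,105),(132,218)]),231);print("bar",h,h.mean(0),np.linalg.norm(h[0]-h[1]),)
rs=plane("scene",b([(435,155),(575,45),(718,152),(572,265)]),167);print("scene rim",rs,rs.mean(0))
top=get_image("top");hsv=cv2.cvtColor(top,cv2.COLOR_RGB2HSV)
m=((hsv[...,0]>8)&(hsv[...,0]<20)&(hsv[...,1]>90)&(hsv[...,2]>150)).astype(np.uint8)
m[:140]=0;m[260:]=0;m[:,:330]=0;m[:,440:]=0
m=cv2.morphologyEx(m,cv2.MORPH_CLOSE,np.ones((7,7)))
c=max(cv2.findContours(m,0,2)[0],key=cv2.contourArea);q=cv2.boxPoints(cv2.minAreaRect(c));
B=plane("top",q,12);print("board",B,B.mean(0),[np.linalg.norm(B[i]-B[i-1]) for i in range(4)])
print("tin",plane("top",[(293,183)],62),"tape",plane("top",[(320,213)],19))
E
```

```text
rim [[669.9 282.8 167. ]
 [665.3 152.7 167. ]
 [522.7 158.8 167. ]
 [528.1 291.  167. ]] ctr [596.5 221.3 167. ]
142.02510992963502 130.1691570996628 142.77096635544382 132.32269950649487 yaw -2.889886883613922 -2.1996606390700526
tote [574.5 222.4]
paddle [[493.7 262.1 178. ]
 [491.6 194.5 178. ]] 67.6888064078283
bar [[627.2 219.6 231. ]
 [562.8 225.5 231. ]] [595.  222.5 231. ] 64.66058388636289
scene rim [[657.4 288.2 167. ]
 [655.8 158.4 167. ]
 [508.3 168.4 167. ]
 [519.  294.2 167. ]] [585.1 227.3 167. ]
board [[ 418.5  -48.3   12. ]
 [ 734.4 -116.4   12. ]
 [ 666.1 -439.4   12. ]
 [ 351.8 -364.1   12. ]] [ 542.7 -242.1   12. ] [np.float64(322.7451300618299), np.float64(323.174122703622), np.float64(330.1279537881651), np.float64(323.1933375212257)]
tin [[601.5  90.4  62. ]] tape [[506.8   2.1  19. ]]
```

```bash
python3 - <<'E'
from h import *
np.set_printoptions(precision=1,suppress=True)
B=plane("top",[(356,152),(427,163),(418,249),(342,240)],12);print("board",B,B.mean(0),[np.linalg.norm(B[i]-B[i-1]) for i in range(4)])
B=plane("scene",[(279,182),(335,145),(401,187),(345,229)],12);print("scene",B,B.mean(0),[np.linalg.norm(B[i]-B[i-1]) for i in range(4)])
def tri(ut,us):
    A=0;b=0
    L=[ray("top",ut),ray("scene",us)]
    for o,d in L:
        d=d[0]/np.linalg.norm(d[0]);P=np.eye(3)-np.outer(d,d);A=A+P;b=b+P@o
    x=np.linalg.solve(A,b);return x,[np.linalg.norm((np.eye(3)-np.outer(d[0],d[0])/(d[0]@d[0]))@(x-o)) for o,d in L]
a=lambda l:[(215+(x+.5)/5-.5,145+(y+.5)/5-.5) for x,y in l]
b=lambda l:[(175+(x-400)*110/400,190+y*120/436) for x,y in l]
for p,q in [((62,54),(435,155)),((62,54),(575,45)),((278,62),(575,45)),((278,62),(718,152)),((264,299),(718,152)),((264,299),(572,265)),((42,289),(572,265)),((42,289),(435,155)),((137,160),(560,95)),((85,346),(572,265))]: print(p,q,*tri(a([p]),b([q])))
b1=cv2.resize(cv2.imread("pics/scene0.png")[200:290,175:285],(770,630)[:2],interpolation=cv2.INTER_CUBIC)[:600]
cv2.imwrite("pics/z1.png",b1)
E
```

```text
board [[ 715.8 -120.    12. ]
 [ 679.1 -362.3   12. ]
 [ 387.8 -325.7   12. ]
 [ 417.2  -71.6   12. ]] [ 550.  -219.9   12. ] [np.float64(302.5058310345146), np.float64(245.0790613909893), np.float64(293.60466131218357), np.float64(255.8064346788449)]
scene [[ 701.6 -101.7   12. ]
 [ 668.4 -357.9   12. ]
 [ 384.2 -319.    12. ]
 [ 423.9  -72.    12. ]] [ 544.5 -212.7   12. ] [np.float64(279.349708837601), np.float64(258.38530428693497), np.float64(286.8496267634825), np.float64(250.15743563755714)]
(62, 54) (435, 155) [670.6 284.  153.7] [np.float64(2.724805281423159), np.float64(2.7248052814231283)]
(62, 54) (575, 45) [614.4 232.7 270.4] [np.float64(40.225631731759705), np.float64(40.22563173175986)]
(278, 62) (575, 45) [666.2 153.  155.9] [np.float64(1.7343362541344534), np.float64(1.7343362541344058)]
(278, 62) (718, 152) [633.3 133.1  62.2] [np.float64(61.15762950150979), np.float64(61.15762950150987)]
(264, 299) (718, 152) [522.1 159.6 148.6] [np.float64(2.6512096573818282), np.float64(2.6512096573817514)]
(264, 299) (572, 265) [566.4 210.   34.6] [np.float64(46.52784632599718), np.float64(46.52784632599713)]
(42, 289) (572, 265) [527.1 291.7 157.6] [np.float64(2.442069646201571), np.float64(2.44206964620157)]
(42, 289) (435, 155) [548.9 300.6 258.6] [np.float64(41.98702204592368), np.float64(41.98702204592371)]
(137, 160) (560, 95) [596.  224.6 214.8] [np.float64(2.9489643297766706), np.float64(2.948964329776788)]
(85, 346) (572, 265) [508.7 279.7 158.3] [np.float64(18.7274824648604), np.float64(18.727482464860465)]
```

View pics/z1.png

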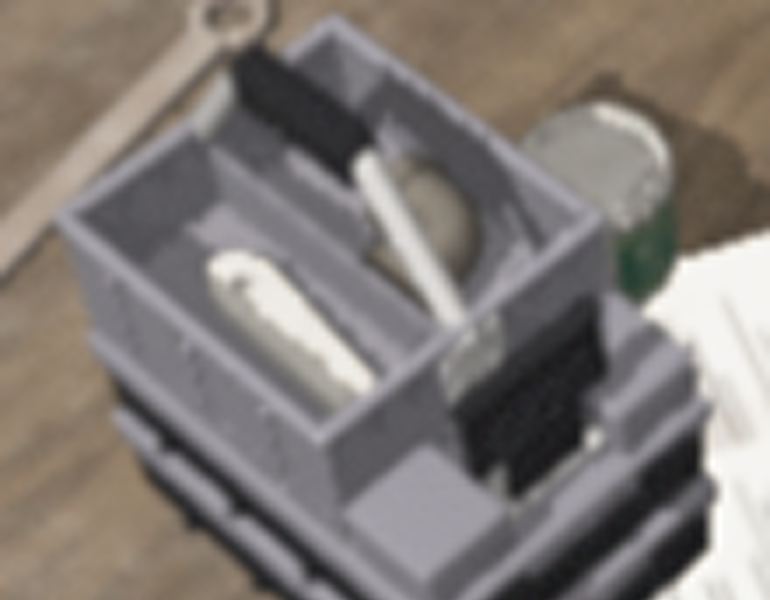

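The board is consistent in both views to about 7 mm, centred near (550,-220) and turned about -8°. The top view matches the stated sizes, so I'll use it. Tote origin is about (574.5, 222.4), yaw about -2.6°, and the gap centre is about (510, 226). Moving above the gap now, with the fingers shut and the jaws along the tote's y.

```bash
R='[[[0,0,-1.25],[0.0225,0.0550,0.002],0],[[0,0,-1.25],[0.0225,0.0550,0.002],0],[[0,0,-1.25],[0.0225,0.0550,0.002],0],[[0,0,-1.25],[0.0225,0.0550,0.002],0],[[0,0,-1.25],[0.0225,0.0550,0.002],0]]'
python3 -m pendant '[[[0,0,-1.25],[0.0225,0.0550,0.002],0],[[0,0,-1.25],[0.0225,0.0550,0.002],0],[[0,0,-1.25],[0.0225,0.0550,0.002],0],[[0,0,-1.25],[0.0225,0.0550,0.002],0],[[0,0,-1.25],[0.0225,0.0550,0.002],0]]' 30
python3 -m pendant '[[[0,0,-1.25],[0.0225,0.0550,0.002],0],[[0,0,-1.25],[0.0225,0.0550,0.002],0],[[0,0,-1.25],[0.0225,0.0550,0.002],0],[[0,0,-1.25],[0.0225,0.0550,0.002],0],[[0,0,-1.25],[0.0225,0.0550,0.002],0]]'
```

```text
t: 0.78
ee_pos: [286.0, -323.6, 302.1]
tool_rot: [[0.0, 0.986, 0.17], [0.0, 0.17, -0.986], [-1.0, 0.0, -0.0]]
ft_force: [0.6, 0.2, 0.1]
opening: 0.515
t: 1.4
ee_pos: [398.5, -48.6, 312.4]
tool_rot: [[0.001, 0.998, 0.062], [-0.0, 0.062, -0.998], [-1.0, 0.001, 0.0]]
ft_force: [0.2, -0.7, -0.3]
opening: 0.019
```

```bash
python3 -m pendant '[[[0,0,-1.25],[0.0223,0.0549,0],0],[[0,0,-1.25],[0.0223,0.0549,0],0],[[0,0,-1.25],[0.0223,0.0549,0],0],[[0,0,-1.25],[0.0223,0.0549,0],0],[[0,0,-1.25],[0.0223,0.0549,0],0]]'
python3 -m pendant '[[[0,0,0],[0,0,-0.02],0],[[0,0,0],[0,0,-0.02],0],[[0,0,0],[0,0,-0.01],0],[[0,0,0],[0,0,0],0],[[0,0,0],[0,0,0],0]]'
python3 - <<'E'
from h import *
print(read_state()["joint_positions"],read_state()["ee_pos"])
a=get_image("scene")[190:310,165:275,::-1];b=get_image("top")[145:235,215:295,::-1]
a=cv2.resize(a,(500,545),interpolation=2);b=cv2.resize(b,(300,338),interpolation=2)
o=np.zeros((545,800,3),np.uint8);o[:,:500]=a;o[:338,500:]=b;cv2.imwrite("pics/a1.png",o)
E
```

```text
t: 2.02
ee_pos: [510.0, 226.0, 312.0]
tool_rot: [[0.0, 0.999, -0.047], [-0.0, -0.047, -0.999], [-1.0, 0.0, 0.0]]
ft_force: [0.1, -1.4, 0.2]
opening: 0.006
t: 2.65
ee_pos: [510.1, 223.3, 263.1]
tool_rot: [[0.001, 0.999, -0.048], [0.0, -0.048, -0.999], [-1.0, 0.001, -0.0]]
ft_force: [0.3, 0.8, 0.2]
opening: 0.005
[ 2.71078926e-01  7.98084387e-02  1.73907972e+00 -3.93145036e-05
  1.32125044e+00  1.88955111e+00] [510.09987591 223.33524863 263.14222092]
```

View pics/a1.png

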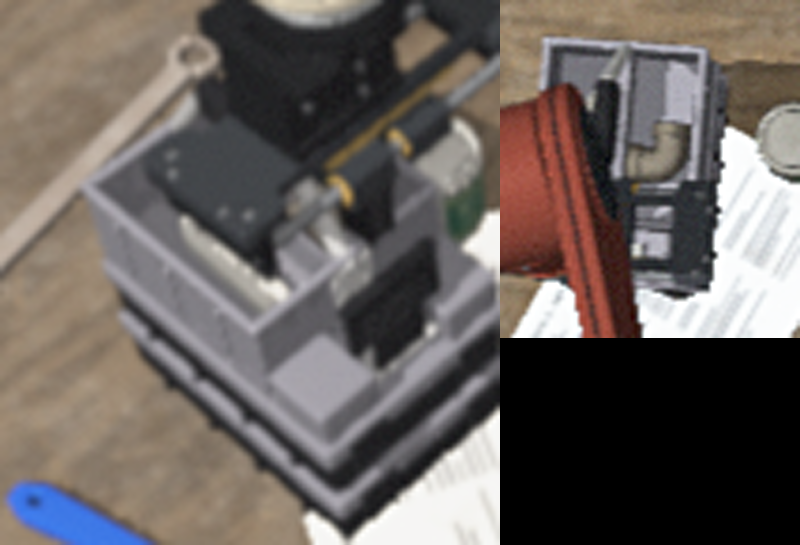

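The shut fingers hang just behind the paddle, lower tip near (385,240) in the left crop. I'll descend in slow steps and watch the force.

```bash
python3 -m pendant '[[[0,0,0],[0,0.0015,-0.004],0],[[0,0,0],[0,0,-0.004],0],[[0,0,0],[0,0,-0.004],0],[[0,0,0],[0,0,-0.004],0],[[0,0,0],[0,0,-0.002],0]]'
```

```text
t: 3.38
ee_pos: [509.5, 225.5, 243.7]
tool_rot: [[-0.001, 0.999, -0.046], [-0.0, -0.046, -0.999], [-1.0, -0.001, 0.0]]
ft_force: [0.6, -0.4, 0.8]
opening: 0.005
```

```bash
python3 -m pendant '[[[0,0,0],[0,0,-0.003],0],[[0,0,0],[0,0,-0.003],0],[[0,0,0],[0,0,-0.003],0],[[0,0,0],[0,0,-0.003],0],[[0,0,0],[0,0,0],0]]'
```

```text
t: 4.0
ee_pos: [509.5, 225.4, 231.9]
tool_rot: [[-0.001, 0.999, -0.046], [-0.0, -0.046, -0.999], [-1.0, -0.001, 0.0]]
ft_force: [-0.3, 0.1, -0.4]
opening: 0.008
```

Tip is at 162, below both the roll and the rim, with no contact. Going down to 148 (tote z ≈ 48).

```bash
python3 -m pendant '[[[0,0,0],[0,0,-0.005],0],[[0,0,0],[0,0,-0.005],0],[[0,0,0],[0,0,-0.004],0],[[0,0,0],[-0.001,0,0],0],[[0,0,0],[-0.001,0,0],0]]'
```

```text
t: 4.62
ee_pos: [507.7, 225.5, 218.3]
tool_rot: [[0.0, 0.999, -0.046], [0.0, -0.046, -0.999], [-1.0, 0.0, -0.0]]
ft_force: [-0.9, 0.7, 0.2]
opening: 0.006
```

```bash
python3 -m pendant '[[[0,0,0],[-0.002,0,0],0],[[0,0,0],[-0.002,0,0],0],[[0,0,0],[-0.002,0,0],0],[[0,0,0],[-0.002,0,0],0],[[0,0,0],[-0.002,0,0],0]]'
```

```text
t: 5.25
ee_pos: [497.8, 225.6, 218.4]
tool_rot: [[0.001, 0.999, -0.046], [0.0, -0.046, -0.999], [-1.0, 0.001, -0.0]]
ft_force: [2.2, 0.5, -0.5]
opening: 0.005
```

```bash
python3 -m pendant '[[[0,0,0],[-0.002,0,0],0],[[0,0,0],[-0.002,0,0],0],[[0,0,0],[-0.002,0,0],0],[[0,0,0],[-0.002,0,0],0],[[0,0,0],[-0.002,0,0],0]]'
```

```text
t: 5.88
ee_pos: [487.7, 225.3, 218.2]
tool_rot: [[0.0, 0.999, -0.046], [-0.0, -0.046, -0.999], [-1.0, 0.0, 0.0]]
ft_force: [3.4, 0.8, -0.7]
opening: 0.004
```

```bash
python3 -m pendant '[[[0,0,0],[-0.002,0,0],0],[[0,0,0],[-0.002,0,0],0],[[0,0,0],[-0.002,0,0],0],[[0,0,0],[-0.002,0,0],0],[[0,0,0],[-0.002,0.0005,0],0]]'
```

```text
t: 6.5
ee_pos: [477.7, 225.9, 218.3]
tool_rot: [[0.0, 0.999, -0.046], [-0.0, -0.046, -0.999], [-1.0, 0.0, 0.0]]
ft_force: [3.3, -1.3, -0.9]
opening: 0.006
```

```bash
python3 -m pendant '[[[0,0,0],[-0.003,0,0],0],[[0,0,0],[-0.003,0,0],0],[[0,0,0],[-0.003,0.0005,0],0],[[0,0,0],[-0.003,0,0],0],[[0,0,0],[-0.002,0,0],0]]'
```

```text
t: 7.12
ee_pos: [463.5, 226.5, 218.3]
tool_rot: [[0.0, 0.999, -0.046], [0.0, -0.046, -0.999], [-1.0, 0.0, -0.0]]
ft_force: [4.0, -0.6, -0.5]
opening: 0.007
```

```bash
python3 -m pendant '[[[0,0,0],[-0.002,0,0],0],[[0,0,0],[-0.002,0,0],0],[[0,0,0],[-0.001,0.0005,0],0],[[0,0,0],[-0.001,0,0],0],[[0,0,0],[-0.001,0,0],0]]'
```

```text
t: 7.75
ee_pos: [456.7, 227.0, 218.2]
tool_rot: [[0.0, 0.999, -0.046], [0.0, -0.046, -0.999], [-1.0, 0.0, -0.0]]
ft_force: [4.4, -1.0, -0.5]
opening: 0.005
```

```bash
python3 -m pendant '[[[0,0,0],[-0.001,0,0],0],[[0,0,0],[-0.001,0,0],0],[[0,0,0],[-0.001,0,0],0],[[0,0,0],[-0.001,0,0],0],[[0,0,0],[-0.001,0,0],0]]'
```

```text
t: 8.38
ee_pos: [451.6, 227.0, 218.2]
tool_rot: [[0.0, 0.999, -0.046], [0.0, -0.046, -0.999], [-1.0, 0.0, -0.0]]
ft_force: [4.3, 0.1, -0.4]
opening: 0.003
```

```bash
python3 -m pendant '[[[0,0,0],[-0.001,0,0],0],[[0,0,0],[-0.001,0,0],0],[[0,0,0],[-0.001,0,0],0],[[0,0,0],[0,0,0],0],[[0,0,0],[0,0,0],0]]'
```

```text
t: 9.0
ee_pos: [448.8, 227.0, 218.3]
tool_rot: [[0.0, 0.999, -0.046], [0.0, -0.046, -0.999], [-1.0, 0.0, -0.0]]
ft_force: [4.5, -0.2, -1.3]
opening: 0.005
```

```bash
python3 -m pendant '[[[0,0,0],[-0.001,0,0],0],[[0,0,0],[-0.001,0,0],0],[[0,0,0],[0,0,0],0],[[0,0,0],[0,0,0],0],[[0,0,0],[0,0,0],0]]'
```

```text
t: 9.62
ee_pos: [447.9, 226.9, 218.7]
tool_rot: [[0.003, 0.999, -0.047], [0.0, -0.047, -0.999], [-1.0, 0.003, -0.0]]
ft_force: [8.4, -0.7, -2.9]
opening: 0.003
```

```bash
python3 -m pendant '[[[0,0,0],[-0.001,0,0],0],[[0,0,0],[0,0,0],0],[[0,0,0],[-0.001,0,0],0],[[0,0,0],[0,0,0],0],[[0,0,0],[0,0,0],0]]'
python3 - <<'E'
from h import *
b=cv2.resize(get_image("scene")[190:310,165:275,::-1],(550,600),interpolation=2);cv2.imwrite("pics/a2.png",b)
E
```

```text
t: 10.25
ee_pos: [447.1, 226.8, 219.3]
tool_rot: [[0.007, 0.999, -0.047], [0.0, -0.047, -0.999], [-1.0, 0.007, -0.001]]
ft_force: [12.0, -1.0, -3.4]
opening: 0.004
```

View pics/a2.png

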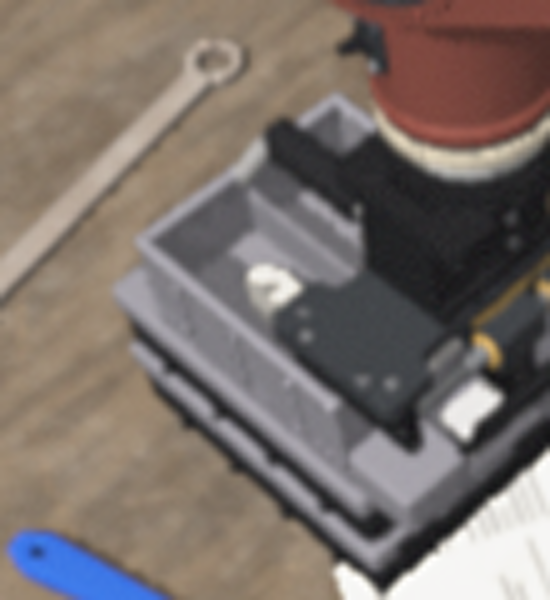

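The pull climbed suddenly from about 4 N to 12 N after roughly 37 mm of slide, so the tote is on its stop. In the picture it sits forward on the cases, with the back of the deck bare around (125,285). Now I'll let the paddle spring back, rise out of the gap, and open.

```bash
python3 -m pendant '[[[0,0,0],[0.005,0,0],0],[[0,0,0],[0.006,0,0],0],[[0,0,0],[0.006,0,0],0],[[0,0,0],[0.006,0,0],0],[[0,0,0],[0.005,0,0],0]]'
python3 -m pendant '[[[0,0,0],[0,0,0.01],0],[[0,0,0],[0,0,0.02],0],[[0,0,0],[0,0,0.03],0],[[0,0,0],[0,0,0.03],1],[[0,0,0],[0,0,0.02],1]]'
```

```text
t: 10.92
ee_pos: [472.5, 226.9, 217.6]
tool_rot: [[-0.002, 0.999, -0.046], [-0.0, -0.046, -0.999], [-1.0, -0.002, 0.0]]
ft_force: [0.4, -0.1, 0.9]
opening: 0.005
t: 11.55
ee_pos: [472.6, 227.2, 330.4]
tool_rot: [[0.001, 0.999, -0.046], [0.001, -0.046, -0.999], [-1.0, 0.001, -0.001]]
ft_force: [-0.3, -0.1, -0.3]
opening: 0.151
```

```bash
python3 -m pendant '[[[0,0,0],[0,0,0],1],[[0,0,0],[0,0,0],1],[[0,0,0],[0,0,0],1],[[0,0,0],[0,0,0],1],[[0,0,0],[0,0,0],1]]'
python3 - <<'E'
from h import *
a=get_image("top")[145:235,215:295,::-1];b=get_image("scene")[190:300,165:275,::-1]
o=np.hstack([cv2.resize(a,(400,450),interpolation=2),cv2.resize(b,(400,450),interpolation=2)]);cv2.imwrite("pics/a3.png",o)
E
```

```text
t: 12.18
ee_pos: [472.6, 227.0, 327.8]
tool_rot: [[-0.001, 0.999, -0.046], [-0.0, -0.046, -0.999], [-1.0, -0.001, 0.0]]
ft_force: [-0.6, -1.0, -0.0]
opening: 0.715
```

View pics/a3.png

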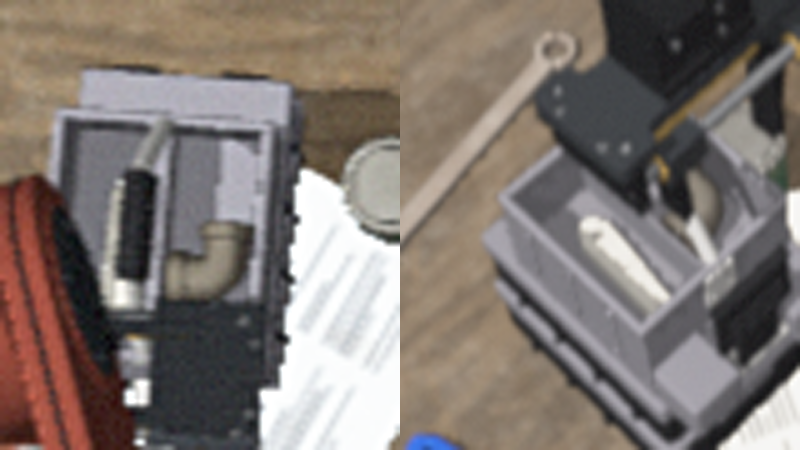

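The bar now runs from about (142,168) to (132,278) in the left crop. That is 34–37 mm of slide, with the bar centre near (560, 223). The fittings are still in place. Moving over the handle and down.

```bash
python3 -m pendant '[[[0,0,0],[0.03,-0.001,0],1],[[0,0,0],[0.03,-0.001,0],1],[[0,0,0],[0.027,-0.001,-0.005],1],[[0,0,0],[0,0,-0.015],1],[[0,0,0],[0,0,-0.015],1]]'
python3 -m pendant '[[[0,0,0],[0,0,-0.008],1],[[0,0,0],[0,0,-0.008],1],[[0,0,0],[0,0,-0.007],1],[[0,0,0],[0,0,0],1],[[0,0,0],[0,0,0],1]]'
python3 -m pendant '[[[0,0,0],[0,0,0],0.5],[[0,0,0],[0,0,0],0.4],[[0,0,0],[0,0,0],0],[[0,0,0],[0,0,0],0],[[0,0,0],[0,0,0],0]]' 12
```

```text
t: 12.9
ee_pos: [559.0, 224.0, 291.8]
tool_rot: [[-0.002, 0.999, -0.046], [-0.0, -0.046, -0.999], [-1.0, -0.002, 0.0]]
ft_force: [-0.0, 0.6, -0.3]
opening: 1.003
t: 13.52
ee_pos: [559.9, 224.1, 270.7]
tool_rot: [[0.001, 0.999, -0.046], [0.0, -0.046, -0.999], [-1.0, 0.001, -0.0]]
ft_force: [0.6, 0.4, -1.1]
opening: 0.999
t: 14.15
ee_pos: [559.7, 224.0, 270.2]
tool_rot: [[0.0, 0.999, -0.046], [-0.0, -0.046, -0.999], [-1.0, 0.0, 0.0]]
ft_force: [0.0, 0.7, -0.5]
opening: 0.52
```

```bash
python3 -m pendant '[[[0,0,0],[0,0,0],0],[[0,0,0],[0,0,0],0],[[0,0,0],[0,0,0],0],[[0,0,0],[0,0,0],0],[[0,0,0],[0,0,0],0]]' 12
python3 -m pendant '[[[0,0,0],[0,0,0],0],[[0,0,0],[0,0,0],0],[[0,0,0],[0,0,0],0],[[0,0,0],[0,0,0],0],[[0,0,0],[0,0,0],0]]' 50
```

```text
t: 14.78
ee_pos: [559.9, 224.6, 270.4]
tool_rot: [[0.001, 0.999, -0.046], [0.001, -0.046, -0.999], [-1.0, 0.001, -0.001]]
ft_force: [1.6, 5.0, 0.6]
opening: 0.21
t: 15.4
ee_pos: [559.9, 224.5, 270.4]
tool_rot: [[0.001, 0.999, -0.047], [0.001, -0.047, -0.999], [-1.0, 0.001, -0.001]]
ft_force: [1.1, 4.6, -0.8]
opening: 0.199
```

The opening of 17.4 mm matches the 18 mm bar. Lifting slowly.

```bash
python3 -m pendant '[[[0,0,0],[0,0,0.001],0],[[0,0,0],[0,0,0.001],0],[[0,0,0],[0,0,0.001],0],[[0,0,0],[0,0,0.001],0],[[0,0,0],[0,0,0.001],0]]'
```

```text
t: 16.02
ee_pos: [559.3, 223.8, 274.6]
tool_rot: [[-0.001, 0.999, -0.046], [-0.0, -0.046, -0.999], [-1.0, -0.001, 0.001]]
ft_force: [1.8, 3.2, -10.8]
opening: 0.203
```

```bash
python3 -m pendant '[[[0,0,0],[0,0,0.001],0],[[0,0,0],[0,0,0.001],0],[[0,0,0],[0,0,0.001],0],[[0,0,0],[0,0,0.0],0],[[0,0,0],[0,0,0],0]]'
```

```text
t: 16.65
ee_pos: [559.7, 223.9, 278.5]
tool_rot: [[0.0, 0.999, -0.046], [-0.0, -0.046, -0.999], [-1.0, 0.0, 0.0]]
ft_force: [0.5, 1.6, -8.9]
opening: 0.2
```

The load is steady at 8.9 N, which is the free weight of the tote and its contents. Lifting clear.

```bash
python3 -m pendant '[[[0,0,0],[0,0,0.005],0],[[0,0,0],[0,0,0.01],0],[[0,0,0],[0,0,0.015],0],[[0,0,0],[0,0,0.015],0],[[0,0,0],[0,0,0.01],0]]'
python3 - <<'E'
from h import *
a=get_image("scene")[130:330,120:380,::-1]
cv2.imwrite("pics/a4.png",cv2.resize(a,(780,600),interpolation=2))
E
```

```text
t: 17.27
ee_pos: [560.2, 224.0, 335.4]
tool_rot: [[0.002, 0.999, -0.046], [0.0, -0.046, -0.999], [-1.0, 0.002, -0.001]]
ft_force: [0.1, -1.0, -8.1]
opening: 0.198
```

View pics/a4.png

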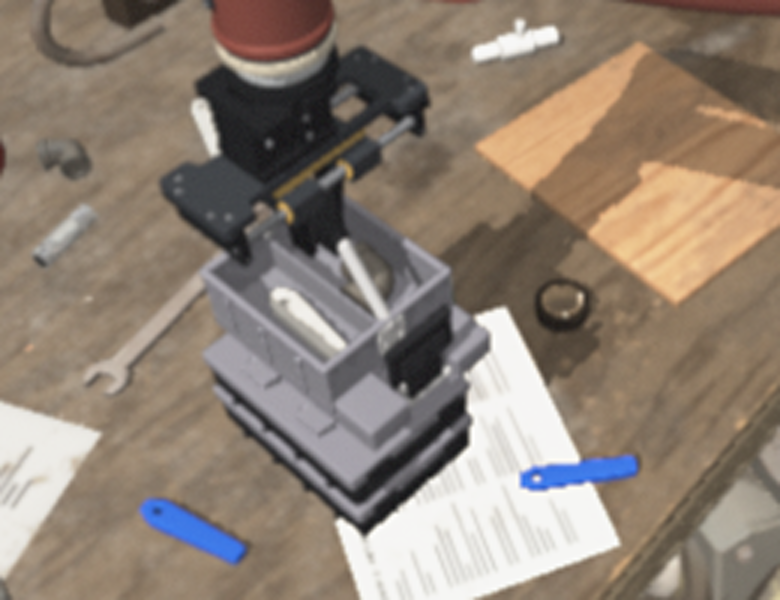

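The tote hangs level and clear of the cases, around (330,320), with the lever and elbow inside and the cases where they were. Carrying it to (571, -220) with gentle ramps.

```bash
python3 -m pendant '[[[0,0,0],[0,-0.01,0],0],[[0,0,0],[0,-0.02,0],0],[[0,0,0],[0.001,-0.03,0],0],[[0,0,0],[0.001,-0.035,0],0],[[0,0,0],[0.001,-0.035,0],0]]'
python3 -m pendant '[[[0,0,0],[0.001,-0.035,0],0],[[0,0,0],[0.001,-0.035,0],0],[[0,0,0],[0.001,-0.035,0],0],[[0,0,0],[0.001,-0.035,0],0],[[0,0,0],[0.001,-0.035,0],0]]'
python3 -m pendant '[[[0,0,0],[0.001,-0.035,0],0],[[0,0,0],[0.001,-0.035,0],0],[[0,0,0],[0.001,-0.03,-0.004],0],[[0,0,0],[0,-0.025,-0.01],0],[[0,0,0],[0,-0.014,-0.01],0]]'
```

```text
t: 17.95
ee_pos: [562.1, 91.5, 332.3]
tool_rot: [[-0.001, 0.999, -0.047], [-0.001, -0.047, -0.999], [-1.0, -0.001, 0.001]]
ft_force: [0.2, -0.1, -8.1]
opening: 0.202
t: 18.58
ee_pos: [566.7, -83.5, 332.4]
tool_rot: [[-0.002, 0.999, -0.047], [-0.0, -0.047, -0.999], [-1.0, -0.002, 0.0]]
ft_force: [0.7, -0.9, -7.9]
opening: 0.202
t: 19.2
ee_pos: [569.5, -222.3, 308.1]
tool_rot: [[-0.001, 0.999, -0.049], [0.0, -0.049, -0.999], [-1.0, -0.001, -0.0]]
ft_force: [-0.1, -0.7, -7.9]
opening: 0.202
```

```bash
python3 -m pendant '[[[0,0,0],[0,0,-0.014],0],[[0,0,0],[0,0,-0.016],0],[[0,0,0],[0,0,-0.016],0],[[0,0,0],[0,0,-0.016],0],[[0,0,0],[0,0,-0.014],0]]'
python3 -m pendant '[[[0,0,0],[0,0,-0.01],0],[[0,0,0],[0,0,-0.01],0],[[0,0,0],[0,0,-0.006],0],[[0,0,0],[0,0,-0.004],0],[[0,0,0],[0,0,-0.003],0]]'
python3 - <<'E'
from h import *
a=get_image("top")[120:280,290:490,::-1];b=get_image("scene")[100:280,250:450,::-1]
o=np.zeros((360,800,3),np.uint8);o[:320,:400]=cv2.resize(a,(400,320));o[:,400:]=cv2.resize(b,(400,360));cv2.imwrite("pics/a5.png",o)
E
```

```text
t: 19.82
ee_pos: [570.6, -219.4, 231.9]
tool_rot: [[-0.001, 0.999, -0.046], [0.0, -0.046, -0.999], [-1.0, -0.001, -0.0]]
ft_force: [0.6, -0.8, -7.6]
opening: 0.203
t: 20.45
ee_pos: [570.9, -220.1, 200.3]
tool_rot: [[0.0, 0.999, -0.046], [-0.0, -0.046, -0.999], [-1.0, 0.0, 0.0]]
ft_force: [-0.8, 0.0, -8.5]
opening: 0.2
```

View pics/a5.png

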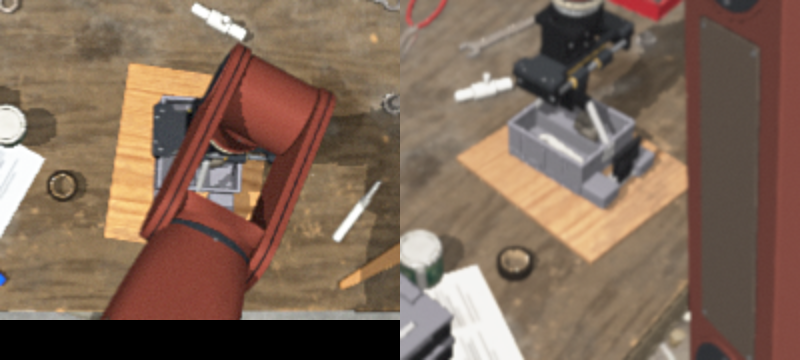

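The tote hovers level over the middle of the board, at about (575,150) in the right half, with its fittings inside. Lowering gently to contact.

```bash
python3 -m pendant '[[[0,0,0],[0,0,-0.003],0],[[0,0,0],[0,0,-0.003],0],[[0,0,0],[0,0,-0.003],0],[[0,0,0],[0,0,-0.003],0],[[0,0,0],[0,0,-0.002],0]]'
```

```text
t: 21.18
ee_pos: [570.6, -219.9, 185.9]
tool_rot: [[-0.0, 0.999, -0.046], [0.0, -0.046, -0.999], [-1.0, -0.0, -0.0]]
ft_force: [0.3, 0.9, -8.3]
opening: 0.203
```

```bash
python3 -m pendant '[[[0,0,0],[0,0,-0.001],0],[[0,0,0],[0,0,-0.001],0],[[0,0,0],[0,0,-0.001],0],[[0,0,0],[0,0,-0.001],0],[[0,0,0],[0,0,0],0]]'
```

```text
t: 21.8
ee_pos: [570.9, -219.9, 184.2]
tool_rot: [[0.0, 0.999, -0.046], [-0.0, -0.046, -0.999], [-1.0, 0.0, 0.0]]
ft_force: [-5.5, 3.1, 3.9]
opening: 0.204
```

Contact: the weight is carried by the board. Easing off 1 mm, releasing, then rising.

```bash
python3 -m pendant '[[[0,0,0],[0,0,0.001],0],[[0,0,0],[0,0,0],0.25],[[0,0,0],[0,0,0],0.35],[[0,0,0],[0,0,0],0.6],[[0,0,0],[0,0,0],0.8]]'
python3 -m pendant '[[[0,0,0],[0,0,0],0.8],[[0,0,0],[0,0,0],0.8],[[0,0,0],[0,0,0],0.8],[[0,0,0],[0,0,0],0.8],[[0,0,0],[0,0,0],0.8]]'
```

```text
t: 22.42
ee_pos: [570.9, -220.2, 183.4]
tool_rot: [[0.0, 0.999, -0.046], [-0.0, -0.046, -0.999], [-1.0, 0.0, 0.0]]
ft_force: [-0.3, 0.0, 1.0]
opening: 0.493
t: 23.05
ee_pos: [570.7, -220.0, 183.2]
tool_rot: [[-0.0, 0.999, -0.046], [0.0, -0.046, -0.999], [-1.0, -0.0, -0.0]]
ft_force: [-0.1, 0.0, -0.5]
opening: 0.795
```

```bash
python3 -m pendant '[[[0,0,0],[0,0,0.01],0.8],[[0,0,0],[0,0,0.03],0.8],[[0,0,0],[0,0,0.04],0.8],[[0,0,0],[0,0,0.04],0.8],[[0,0,0],[0,0,0.04],0.8]]'
python3 -m pendant '[[[0,0,0],[-0.02,-0.05,0],0.8],[[0,0,0],[-0.02,-0.05,0],0.8],[[0,0,0],[-0.02,-0.05,0],0.8],[[0,0,0],[-0.02,-0.05,0],0.8],[[0,0,0],[-0.02,-0.05,0],0.8]]'
python3 -m pendant '[[[0,0,0],[-0.03,-0.05,0],0.8],[[0,0,0],[-0.03,-0.05,0],0.8],[[0,0,0],[-0.03,-0.05,0],0.8],[[0,0,0],[-0.02,-0.03,0],0.8],[[0,0,0],[0,0,0],0.8]]'
python3 - <<'E'
from h import *
t=get_image("top");cv2.imwrite("pics/top9.png",t[:,:,::-1])
a=t[130:260,200:460,::-1];cv2.imwrite("pics/a6.png",cv2.resize(a,(780,390),interpolation=2))
print(read_state()["ft_force"])
E
```

```text
t: 23.68
ee_pos: [570.6, -220.0, 345.5]
tool_rot: [[0.001, 0.999, -0.046], [-0.0, -0.046, -0.999], [-1.0, 0.001, 0.0]]
ft_force: [1.0, -0.2, 0.4]
opening: 0.798
t: 24.3
ee_pos: [470.0, -471.5, 344.3]
tool_rot: [[0.001, 0.999, -0.046], [-0.001, -0.046, -0.999], [-1.0, 0.001, 0.001]]
ft_force: [1.4, 0.7, 0.4]
opening: 0.801
t: 24.92
ee_pos: [358.1, -652.2, 343.2]
tool_rot: [[-0.0, 0.999, -0.05], [-0.0, -0.05, -0.999], [-1.0, -0.0, 0.0]]
ft_force: [0.7, 0.8, 0.2]
opening: 0.804
[ 0.41157982  0.68553081 -0.45914307]
```

View pics/a6.png

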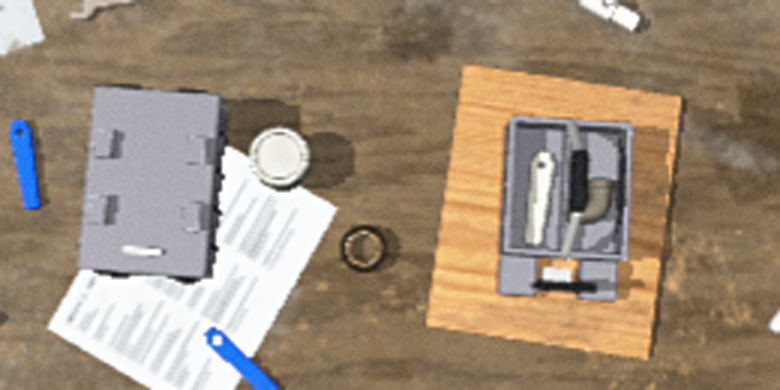

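The tote stands on the board (rim from (506,117) to (627,260)) with the elbow and lever in it. The cases, tin and tape appear unmoved. One numeric check before signing off.

```bash
python3 - <<'E'
from h import *
np.set_printoptions(precision=1,suppress=True)
f=lambda l:[(200+x/3,130+y/3) for x,y in l]
r=plane("top",f([(506,117),(633,122),(627,260),(500,254)]),79);B=plane("top",f([(464,66),(683,97),(650,357),(427,325)]),12)
t=r.mean(0)-[22,-1,0];print("tote",t,"board",B.mean(0),t-B.mean(0))
c=plane("top",f([(95,86),(222,96),(211,275),(79,268)]),100);print("cases",c.mean(0),"expected 574.5 222.4")
a,b=[cv2.imread(p,0) for p in("pics/top0.png","pics/top9.png")]
for n,(x,y) in dict(tin=(293,182),tape=(320,213)).items():
    T=a[y-14:y+14,x-14:x+14];m=cv2.matchTemplate(b[y-24:y+24,x-24:x+24],T,5);v=cv2.minMaxLoc(m);print(n,"px shift",v[3][0]-10,v[3][1]-10,v[1])
sign_off();print(read_state()["t"])
E
```

```text
tote [ 547.2 -217.1   79. ] board [ 551.9 -218.5   12. ] [-4.7  1.4 67. ]
cases [572.9 221.4 100. ] expected 574.5 222.4
tin px shift 0 0 0.9061595797538757
tape px shift 0 0 0.9721964001655579
the job is handed in; nothing more can be done
the job is handed in; nothing more can be done
```

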